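# Put the lock-up material away in its case

### The arm

A 7-joint arm with a two-finger parallel gripper is mounted at the origin on a cart in front of the work surface, level with it; the furniture and walls round the work are solid. World frame = base frame: x ahead of the robot, y to its left, z up, the work surface at z = 0. Lengths are in m, angles in rad, forces in N, time in s.
With the tool pointing down it reaches from about 0.425 to 0.875 m from the base axis. Payload 8.4 kg.
Tool frame: the origin (TCP) lies on the centre line of the jaws, within the pads' length; the fingertips stand robot.nose_length ahead of it and the grasp point (between the pads) lies 6 mm ahead of it (robot.nose_length is the distance from the TCP to the fingertips, in m); z points along the fingers, y is the line along which they close (so a half turn about z gives the same grasp; the last joint's range is limited). The gripper opens to 87 mm and grips with 3 to 60 N. Pads are 19 mm wide; open, the fingers measure 117 mm over their backs; the gripper's body (75 mm by 190 mm) begins 51 mm behind the grasp point.
Start: joints at [-1.362, 0.333, 0.04, 1.465, -0.013, 1.343, -0.059], TCP at [0.197, 0.619, 0.248] pointing down, gripper open.
Joint ranges: [-2.58, 2.58], [-0.38, 2.09], [-1.3, 1.39], [0.25, 2.4], [-1.5, 4.64], [0.08, 2.09], [-2.65, 2.65]. Speed limits (rad/s): [2.22, 2.22, 2.79, 2.79, 3.14, 3.14, 3.14].

### API

Orientations are given as a unit quaternion [w, x, y, z].
In Python, from workcell import robot gives the robot as it stands.
- The arm moves only by the shell command python3 -m jog 'ROWS' [OPENING] [FORCE]. ROWS is JSON, a list of rows, each an object with "slide": the shift along the world's x, y, z each as a share of 0.075 m, from -1 to 1, a list of three; "rot": the turn, a rotation vector about the world's x, y, z each as a share of 120 degrees, from -1 to 1, a list of three. In form: [{"slide": [tx, ty, tz], "rot": [wx, wy, wz]}, ...]. A call has 1 to 8 rows; each row shifts and turns the commanded pose from where the row before left it; what a row does not reach is not made up. A row lasts 1/10 s, in which the tool goes at most 50 mm and 8.59 degrees, less where a joint would pass 70% of its speed; a pose out of reach is approached as far as the arm can. A call with a number of a shift or a turn outside -1 to 1 is refused whole. A call with a gripper value outside its range is refused whole. OPENING is the closure, from -1 (fully open) to 1 (shut), set as the call begins (- or left out, the last holds). The fingers move at their own pace and stop on an object; FORCE is the grip in N (left out, the last holds). Time passes only in rows, so rows that do not move let the fingers close. It gives the time, the measured TCP pose, the force, the opening and the grip force at its end, in the units of the state.
- robot.read_state(): the state, without advancing time (a new reading comes with each control period).
- robot.grab_frame(name): name is "side" or "top" or "wrist"; returns a dict with "pixels" (420x560x3 uint8, red, green, blue), "intrinsics" (3x3 intrinsics, pixels), "rvec" (rotation vector, rad) and "tvec" (3), from world to camera coordinates, as OpenCV has them; the wrist camera has in their place "mount" (4x4, takes a point from camera to tool coordinates, whose origin is the TCP and whose axes are the flange's). Camera axes: x right, y down, z forward; pixel columns grow to the right and rows downward; lengths in m; the calibration is good to about 2 mm. A picture is of the moment at which its call begins: read the wrist's pose just before it. There is no depth.
- robot.close_job(): hands the job in; it is judged then, once.
Trained networks look in the newest picture that a camera, given by its name, has taken for a name from the list of things; names that differ only in an ending like _2 or _b are one class to them, and where a whole thing is asked for, a point or a joint stands for the part that bears it (a point fixed in the world has none). Each returns a list of dicts, best first, with "confidence" (0 to 1); they miss things now and then, are a little off and sometimes report something else, mostly with a low value. They report only what shows in the picture. A call takes as long as a camera call.
- robot.look_for(camera, label): "position" ([row, column] as shares, 0 to 1, of the picture: columns of its width, rows of its height, amid what is visible of it).
The state is a dict: "clock": time; "joint_pos": joint angles; "qd": joint speeds; "tau": joint torques, N m; "eef_pos": TCP position; "orientation": TCP orientation; "ft_force": force on the tool from outside, world axes, zero at the start; "ft_torque": the same for the moment, N m; "opening": finger opening in m; "grasp_force": force on a finger pad.
Only numpy, scipy, OpenCV 4.12 (cv2) and the standard library are available. Lean on these libraries where they do the work, as an engineer would, in place of code of your own. Each camera call takes 0.05 s, during which the arm holds its last target. There are 200 camera calls.

### The job

Put the three pieces of lock-up material that lie on the bench away in the wooden case, each in the bin that holds its own kind: the line of type standing upright beside the other line, the steel bar squarely on top of the stack of bars, the quoin right side up on the bin's free floor next to the other quoins. The case is shut: first turn the brass button fully aside (leave it so), then lift out the clear cover and lay it flat inside the wooden galley, where it will not be scratched.

Things in the scene. Friction and masses are not known exactly. Their poses are not given: they have to be found in the camera images.
- type_line: loose line of cast type: pale metal bar 11 wide (x) x 100 long (y) x 25 mm high (z), dark printing face on top, standing on the bench; origin at the centre of its underside. Grip across the 11 mm. About 0.1 kg. Mind the fixed machine behind (x over 0.66, y 0.12 to 0.30 m): its lever's red knob sticks out in front, 0.26 to 0.32 m up at x = 0.66, y = 0.24; keep the wrist clear, pass in front.
- bar: loose dark steel furniture bar with a small hole near one end, 34 wide (x) x 112 long (y) x 10 mm thick (z), lying flat; origin at the centre of its underside. Grip across the 34 mm. About 0.25 kg.
- quoin: loose quoin: dark grey steel block 24 wide (x) x 52 long (y) x 17 mm high (z) with a round key hole in its top; origin at the centre of its underside. Grip across the 24 mm. About 0.1 kg.
- cover: clear flat cover 150 (x) x 224 (y) x 4 mm with a thin black edge trim, lying loose in the rebate of the wooden case (its underside 36 mm, its top 40 mm above the bench, flush with the case's top); origin at the centre of its underside. A black bridge handle stands on its middle: bar 12 wide (x) x 80 long (y), 16 to 30 mm above the cover's underside, on a foot at each end. About 0.2 kg.
- tab (a joint): angle of the brass turn button on the case's front rail (the long side nearer the robot), about a vertical axis: 0 to 0.3 = it points to the middle of the case and overlaps the cover by 13 mm; it grows counter-clockwise seen from above, stop at 1.65. The cover is free from 1.25 on. Light friction (0.04 N m) keeps it where it is left.
- tab_fin (a point): middle of the button's upright thumb fin, on the turning axis: fin 30 long (x) x 9 wide (y) x 18 mm high, from 9 mm below to 9 mm above this point; the button plate (12 mm wide) has its top 8 mm below this point, 5.5 mm above the case's top. x points along the button (to the middle of the case at angle 0).
- bin_type: grey open bin 134 (x) x 68 (y) x 14 mm high, 2 mm floor and walls, fixed in the case, for lines of type: one line (9 x 100 x 25 mm) is fixed in it along x at y = -26.5 mm; free floor y = -20 to +32 mm. x points away from the case's front rail. Origin: centre of its underside, 5 mm above the bench. The bins lie 71 mm apart in any order; the case's walls round them are 40 mm high.
- bin_bar: same grey bin, for bars: two bars like the loose one are fixed in it as a stack, flat along x, in its middle (x = y = 0); the stack's top is 22 mm above the bin's origin (centre of its underside).
- bin_quoin: same grey bin, for quoins: two quoins are fixed side by side in its +x half, away from the case's front rail (from x = +10 mm on); the free floor is from x = -65 to +10 mm, y = -32 to +32 mm. Origin at the centre of its underside, floor 2 mm above it.
- galley: shallow tray with black floor and wooden rails on three sides, 200 (x) x 300 (y) mm outside, fixed on the bench; inner floor 172 x 286 mm, 4 mm above the origin (centre of its underside), rails 14 mm wide and 28 mm high at both x sides and the +y end (away from the robot), open at the -y end. The cover goes with its long side along y.

How it is judged:
On the way, in this order (a step that is already met when the one before it is completed fails the run):
1. the brass button is turned aside (1.25 rad or more) while the cover still lies in its rebate (value of joint tab above 1.25 rad and distance of cover from where it was at the start of the episode below 0.015 m), for 0.2 s.
2. the cover lies flat on the galley's floor (z of cover in the frame of galley below 0.009 m and horizontal distance between cover and galley below 0.06 m and angle between cover's own z axis and vertical below 0.06 rad), for 0.2 s.
At the end, for the whole second after the job is handed in: Button turned aside (1.25 rad+). Cover flat on the galley's floor, within 60 mm of its middle. Type line upright on the floor of the type bin. Bar flat on the bar stack, within 14 mm along, 12 mm across, 0.2 rad. Quoin right side up on the free floor of the quoin bin. All at rest (all of step 2 and value of joint tab above 1.25 rad and linear speed of each of cover, type_line, bar, quoin below 0.02 m/s and z of type_line in the frame of bin_type below 0.006 m and angle between each of type_line, bar, quoin's own z axis and vertical below 0.1 rad and x of type_line in the frame of bin_type between -0.02 and 0.02 m and y of type_line in the frame of bin_type between -0.024 and 0.03 m and z of bar in the frame of bin_bar between 0.018 and 0.026 m and x of bar in the frame of bin_bar between -0.014 and 0.014 m and y of bar in the frame of bin_bar between -0.012 and 0.012 m and angle between the y axis of bar and the x axis of bin_bar, either way round below 0.2 rad and z of quoin in the frame of bin_quoin below 0.006 m and x of quoin in the frame of bin_quoin between -0.06 and 0.005 m and y of quoin in the frame of bin_quoin between -0.03 and 0.03 m); the robot touches nothing.
It also fails if it takes over 122 s, if anything falls off the work surface, if the arm or the gripper's body presses on something with over 40 N, if the wrist force passes 120 N, or if a joint passes its speed limit or range.

## Working session

There is one attempt and no reset: what is moved stays moved. The work goes in short steps, Python scripts to look and compute and a shell command to move; the robot and the scene stay as the last step left them, time stands still between calls to the robot, and variables do not carry over. Pictures are saved under pics/ and viewed, at most 14 in all, crops included, and the job is handed in when it is done.

```bash
mkdir -p pics; ls; cat > h.py <<'E'
import numpy as np, cv2
from workcell import robot
from scipy.spatial.transform import Rotation as R
def save(cam,name):
    s=robot.read_state(); f=robot.grab_frame(cam); cv2.imwrite(f'pics/{name}.png',f['pixels'][:,:,::-1]); return s,f
def cam(s,f):
    K=np.array(f['intrinsics'])
    if 'mount' in f:
        q=s['orientation']; T=np.eye(4); T[:3,:3]=R.from_quat([q[1],q[2],q[3],q[0]]).as_matrix(); T[:3,3]=s['eef_pos']
        M=T@np.array(f['mount']); return K,M[:3,:3],M[:3,3]
    Rw=cv2.Rodrigues(np.array(f['rvec'],float))[0]; return K,Rw.T,-Rw.T@np.array(f['tvec'],float).ravel()
def ray(s,f,u,v,z):
    K,Rc,c=cam(s,f); d=Rc@np.linalg.inv(K)@[u,v,1]; return c+d*(z-c[2])/d[2]
def proj(s,f,P):
    K,Rc,c=cam(s,f); p=K@Rc.T@(np.asarray(P,float)-c); return p[:2]/p[2]
E
python3 - <<'E'
from h import *
print(robot.nose_length, robot.read_state())
Z=dict(type_line=.025,bar=.01,quoin=.017,cover=.04,tab=.048,tab_fin=.055,bin_type=.015,bin_bar=.025,bin_quoin=.015,galley=.004)
for c in ['top','side','wrist']:
    s,f=save(c,c+'0')
    print(c,cam(s,f)[2], cam(s,f)[1].tolist())
    for n,z in Z.items():
        for d in robot.look_for(c,n)[:2]:
            v,u=d['position'][0]*420,d['position'][1]*560
            print(n,round(d['confidence'],2),round(u),round(v),ray(s,f,u,v,z).round(3))
E
```

```text
pics
0.025 {'clock': 0.0, 'joint_pos': array([-1.36218732,  0.33391167,  0.0398901 ,  1.46628399, -0.01338341,
        1.3432593 , -0.05848235]), 'qd': array([-2.91127766e-05,  4.38607658e-04,  5.83746742e-04, -2.71850381e-05,
       -5.83824449e-04, -1.22794244e-03, -8.27798096e-04]), 'tau': array([ 2.95460750e-04, -6.56366014e+01,  1.33513223e+00, -4.03792691e+01,
       -5.98144834e-02,  4.52740781e-02,  1.51785625e-04]), 'eef_pos': array([0.19684393, 0.61903554, 0.24665273]), 'orientation': array([-5.76544870e-05,  1.53303225e-01,  9.88178872e-01, -7.96153078e-04]), 'ft_force': array([-0.27858871, -0.36134866, -0.67305471]), 'ft_torque': array([0.01533626, 0.01686116, 0.01894959]), 'grasp_force': 0.0, 'opening': 0.08693938681908164}
top [0.46718871 0.15204002 0.98484703] [[0.031328474898755676, -0.9947399636545614, 0.09752400406586959], [-0.9994759178776261, -0.03197351800430759, -0.005058036091710814], [0.008149616137884126, -0.09731443292210018, -0.995220319779422]]
type_line 0.78 306 273 [0.432 0.087 0.025]
bar 0.81 299 223 [0.546 0.106 0.01 ]
quoin 0.71 400 179 [ 0.658 -0.13 
[... 190 characters left out ...]
  -0.72828474  0.72775534] [[0.9522892801048866, -0.17654675228700056, 0.24895053977493076], [-0.30517464249687337, -0.5606728200797989, 0.7697495868142256], [0.0036830115696864785, -0.8089976718635709, -0.5878003082213378]]
type_line 0.73 227 246 [0.423 0.092 0.025]
bar 0.8 279 243 [0.535 0.088 0.01 ]
bar 0.38 190 176 [0.397 0.414 0.01 ]
quoin 0.93 252 322 [ 0.418 -0.116  0.017]
cover 0.71 227 174 [0.481 0.345 0.04 ]
galley 0.61 372 302 [ 0.653 -0.125  0.004]
wrist [0.13302414 0.63911496 0.38404106] [[0.3024508597743926, 0.9222765566634661, 0.24068533493071184], [0.9531647044091438, -0.2928412153342756, -0.0756377476540096], [0.0007236645341267021, 0.25228946793420165, -0.9676515388708461]]
```

View pics/top0.png

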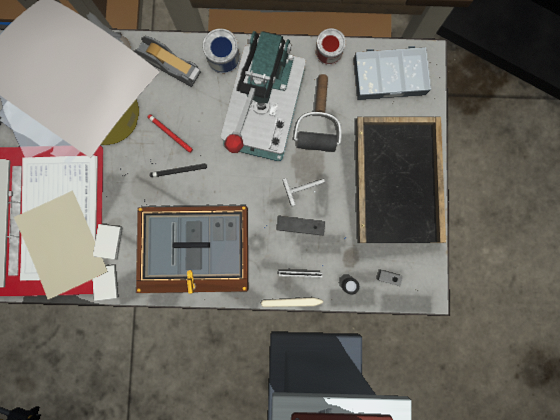

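View pics/side0.png

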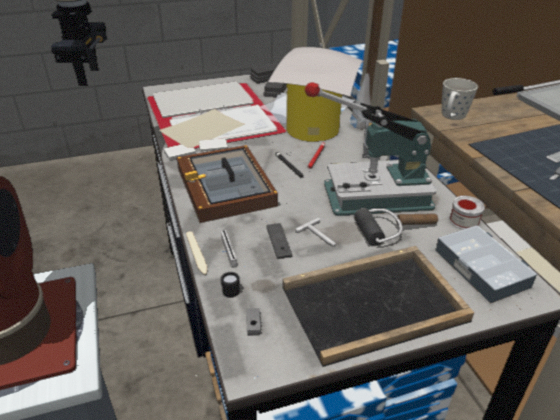

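The top picture shows the case at px (192,250) with its button at (189,282), and the bar, type line and quoin at (300,225), (300,273) and (389,279). The galley at (400,180) has its open end toward the robot. The side view agrees. Next I move the wrist over the case.

```bash
python3 -m jog '[{"slide":[0.47,-0.45,0],"rot":[0,0,0.01875]},{"slide":[0.47,-0.45,0],"rot":[0,0,0.01875]},{"slide":[0.47,-0.45,0],"rot":[0,0,0.01875]},{"slide":[0.47,-0.45,0],"rot":[0,0,0.01875]},{"slide":[0.47,-0.45,0],"rot":[0,0,0.01875]},{"slide":[0.47,-0.45,0],"rot":[0,0,0.01875]},{"slide":[0.47,-0.45,0],"rot":[0,0,0.01875]},{"slide":[0.47,-0.45,0],"rot":[0,0,0.01875]}]' -1 20
python3 -m jog '[{"slide":[0,0,0],"rot":[0,0,0]},{"slide":[0,0,0],"rot":[0,0,0]}]'
cat >> h.py <<'E'
Z=dict(type_line=.025,bar=.01,quoin=.017,cover=.04,tab=.048,tab_fin=.055,bin_type=.015,bin_bar=.025,bin_quoin=.015,galley=.004)
def find(c,s,f,names):
    for n in names:
        for d in robot.look_for(c,n)[:3]:
            v,u=d['position'][0]*420,d['position'][1]*560
            print(n,round(d['confidence'],2),round(u),round(v),ray(s,f,u,v,Z[n]).round(4))
E
python3 - <<'E'
from h import *
s,f=save('wrist','w1'); print(s['joint_pos'].round(2),s['eef_pos'],s['orientation'])
find('wrist',s,f,['cover','tab','tab_fin','bin_type','bin_bar','bin_quoin'])
E
```

```text
clock: 2.45
eef_pos: [0.4801, 0.3479, 0.2479]
orientation: [0.0, -0.004, 1.0, 0.0]
ft_force: [-0.5, 1.0, -0.3]
opening: 0.087
grasp_force: 0.0
clock: 2.65
eef_pos: [0.4798, 0.3483, 0.2476]
orientation: [0.0, -0.002, 1.0, 0.0]
ft_force: [0.1, 0.9, 0.3]
opening: 0.0874
grasp_force: 0.0
[-0.89  0.22  0.22  1.62 -0.05  1.31  0.91] [0.47982113 0.34828887 0.24760156] [ 4.39717741e-05 -1.51264808e-03  9.99998855e-01  4.41940719e-07]
cover 0.88 279 192 [0.4808 0.3523 0.04  ]
tab 0.77 276 111 [0.4039 0.3496 0.048 ]
```

View pics/w1.png

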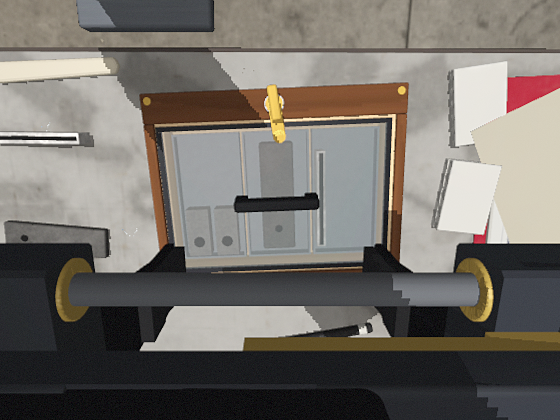

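The wrist view shows the case corner screws at (147,101) and (402,90), the handle from (237,204) to (318,200), and the button from (271,88) to (281,140). The bins in y order are quoin, bar, type. I'll look closer at the button and compute the geometry.

```bash
python3 - <<'E'
from h import *
s=robot.read_state(); f=robot.grab_frame('wrist'); im=f['pixels'][:,:,::-1].copy()
cv2.imwrite('pics/btn.png',cv2.resize(im[70:170,220:340],None,fx=6,fy=6,interpolation=cv2.INTER_CUBIC)[:600])
for n,u,v,z in [('screwL',147,101,.04),('screwR',402,90,.04),('h1',237,204,.066),('h2',318,200,.066),('coverTL',157,126,.04),('coverTR',389,117,.04)]: print(n,ray(s,f,u,v,z).round(4))
E
```

```text
screwL [0.3946 0.2311 0.04  ]
screwR [0.3829 0.4668 0.04  ]
h1 [0.4859 0.3156 0.066 ]
h2 [0.4815 0.3902 0.066 ]
coverTL [0.4171 0.2387 0.04  ]
coverTR [0.407 0.457 0.04 ]
```

View pics/btn.png

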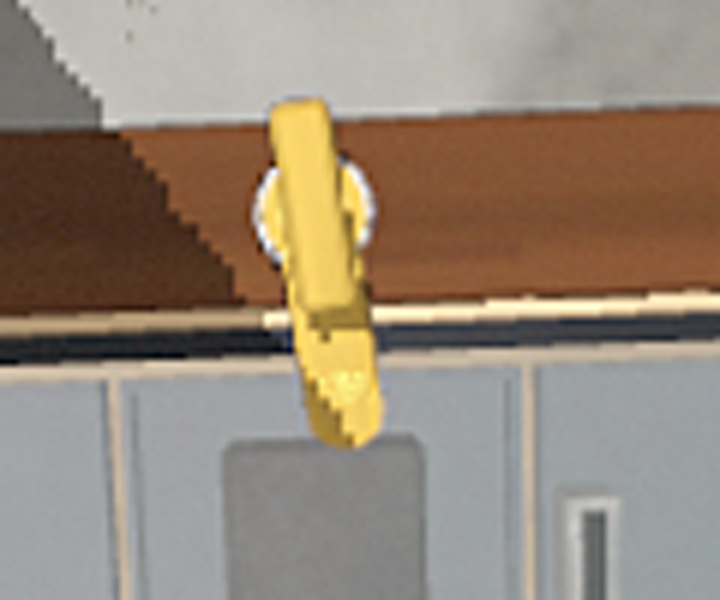

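```bash
python3 - <<'E'
from h import *
s=robot.read_state(); f=robot.grab_frame('wrist')
g=lambda a,b:(220+a/6,70+b/6)
for n,(a,b),z in [('fin',(311,203),.0625),('finA',(298,102),.0625),('finB',(326,304),.0625),('disc',(315,212),.0415)]: print(n,ray(s,f,*g(a,b),z).round(4))
print(s['eef_pos'])
E
```

```text
fin [0.3973 0.3469 0.0625]
finA [0.3834 0.345  0.0625]
finB [0.4114 0.3492 0.0625]
disc [0.3977 0.3474 0.0415]
[0.47834111 0.35014055 0.24751351]
```

```bash
python3 -m jog '[{"slide":[-0.544,-0.013,-0.267],"rot":[0,0,0.0708]},{"slide":[-0.544,-0.013,-0.267],"rot":[0,0,0]},{"slide":[0,0,-0.48],"rot":[0,0,0]},{"slide":[0,0,-0.48],"rot":[0,0,0]},{"slide":[0,0,-0.48],"rot":[0,0,0]},{"slide":[0,0,-0.2],"rot":[0,0,0]},{"slide":[0,0,0],"rot":[0,0,0]},{"slide":[0,0,0],"rot":[0,0,0]}]'
python3 - <<'E'
from h import *
s,f=save('wrist','w2');print(s['eef_pos'],s['joint_pos'].round(2))
E
```

```text
clock: 3.9
eef_pos: [0.3975, 0.3478, 0.0851]
orientation: [0.0, -0.077, 0.997, 0.0]
ft_force: [-0.1, -0.5, 0.1]
opening: 0.0872
grasp_force: 0.0
[0.39751264 0.34779117 0.08506549] [-0.94  0.24  0.16  1.95 -0.04  0.96  0.96]
```

View pics/w2.png

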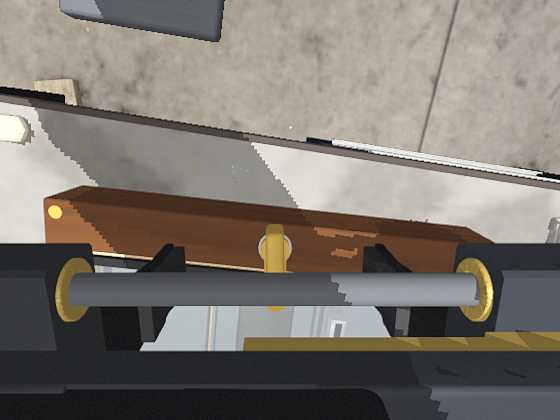

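The button lies centred between the fingers (px 275,260) and aligned with them. I lower 11 mm and close.

```bash
python3 -m jog '[{"slide":[0,0,-0.15],"rot":[0,0,0]},{"slide":[0,0,0],"rot":[0,0,0]}]'
python3 -m jog '[{"slide":[0,0,0],"rot":[0,0,0]},{"slide":[0,0,0],"rot":[0,0,0]},{"slide":[0,0,0],"rot":[0,0,0]},{"slide":[0,0,0],"rot":[0,0,0]},{"slide":[0,0,0],"rot":[0,0,0]},{"slide":[0,0,0],"rot":[0,0,0]},{"slide":[0,0,0],"rot":[0,0,0]}]' 1 15
```

```text
clock: 4.15
eef_pos: [0.3971, 0.3473, 0.0727]
orientation: [-0.0, -0.077, 0.997, -0.0]
ft_force: [-0.8, -0.2, -1.1]
opening: 0.0873
grasp_force: 0.0
clock: 4.85
eef_pos: [0.3973, 0.3475, 0.0733]
orientation: [0.0, -0.077, 0.997, -0.0]
ft_force: [-0.0, 0.4, -1.0]
opening: 0.0392
grasp_force: 0.0
```

```bash
python3 -m jog '[{"slide":[0,0,0],"rot":[0,0,0]},{"slide":[0,0,0],"rot":[0,0,0]},{"slide":[0,0,0],"rot":[0,0,0]},{"slide":[0,0,0],"rot":[0,0,0]},{"slide":[0,0,0],"rot":[0,0,0]},{"slide":[0,0,0],"rot":[0,0,0]}]'
```

```text
clock: 5.45
eef_pos: [0.3972, 0.3482, 0.0733]
orientation: [0.0, -0.077, 0.997, 0.0]
ft_force: [-0.6, 4.7, -3.7]
opening: 0.0091
grasp_force: 15.0
```

```bash
python3 -m jog '[{"slide":[0,0,0],"rot":[0,0,0.066]},{"slide":[0,0,0],"rot":[0,0,0.066]},{"slide":[0,0,0],"rot":[0,0,0.066]},{"slide":[0,0,0],"rot":[0,0,0.066]},{"slide":[0,0,0],"rot":[0,0,0.066]},{"slide":[0,0,0],"rot":[0,0,0.066]},{"slide":[0,0,0],"rot":[0,0,0.066]},{"slide":[0,0,0],"rot":[0,0,0.066]}]'
python3 -m jog '[{"slide":[0,0,0],"rot":[0,0,0.066]},{"slide":[0,0,0],"rot":[0,0,0.066]},{"slide":[0,0,0],"rot":[0,0,0]},{"slide":[0,0,0],"rot":[0,0,0]}]'
python3 -c "
from h import *
s=robot.read_state();print(s['joint_pos'].round(2),s['ft_torque'])"
```

```text
clock: 6.25
eef_pos: [0.3963, 0.3494, 0.0733]
orientation: [0.0, -0.592, 0.806, 0.001]
ft_force: [-3.5, 8.7, -3.1]
opening: 0.0087
grasp_force: 15.0
clock: 6.65
eef_pos: [0.3959, 0.3494, 0.0733]
orientation: [0.0, -0.696, 0.718, 0.001]
ft_force: [-5.4, 8.4, -2.1]
opening: 0.0093
grasp_force: 15.0
[-0.77  0.25 -0.04  1.95  0.01  0.94  2.3 ] [1.95699323 1.17025288 0.04508619]
```

```bash
python3 -m jog '[{"slide":[0,0,0],"rot":[0,0,0]},{"slide":[0,0,0],"rot":[0,0,0]},{"slide":[0,0,0],"rot":[0,0,0]},{"slide":[0,0,0],"rot":[0,0,0]},{"slide":[0,0,0.4],"rot":[0,0,0]},{"slide":[0.2,0,0.4],"rot":[0,0,0.01]},{"slide":[0.45,0.02,0.27],"rot":[0,0,0.018]},{"slide":[0.5,0.02,0],"rot":[0,0,0.01]}]' -1
python3 -m jog '[{"slide":[0,0,0],"rot":[0,0,0]},{"slide":[0,0,0],"rot":[0,0,0]}]'
python3 - <<'E'
from h import *
s,f=save('wrist','w3');print(s['eef_pos'],s['orientation'],s['joint_pos'].round(2))
s,f=save('top','top1')
im=cv2.imread('pics/top1.png')[190:310,100:260]; cv2.imwrite('pics/top1c.png',cv2.resize(im,None,fx=3,fy=3))
a=cv2.imread('pics/w3.png'); b=cv2.imread('pics/top1c.png')
o=np.zeros((420,800,3),np.uint8); o[:,:440]=a[:,60:500]; b=cv2.resize(im,(360,270)); o[:270,440:]=b; cv2.imwrite('pics/m3.png',o)
E
```

```text
clock: 7.45
eef_pos: [0.4855, 0.3518, 0.1574]
orientation: [-0.003, 0.724, -0.69, 0.0]
ft_force: [0.1, 1.0, -0.1]
opening: 0.065
grasp_force: 0.0
clock: 7.65
eef_pos: [0.4841, 0.3498, 0.153]
orientation: [0.0, 0.722, -0.691, 0.0]
ft_force: [-0.6, -0.7, -0.1]
opening: 0.0805
grasp_force: 0.0
[0.48406025 0.34982784 0.15303018] [ 4.45022449e-04  7.22487158e-01 -6.91384196e-01  4.47682742e-05] [-0.7   0.29  0.    1.71 -0.    1.13  2.49]
```

View pics/m3.png

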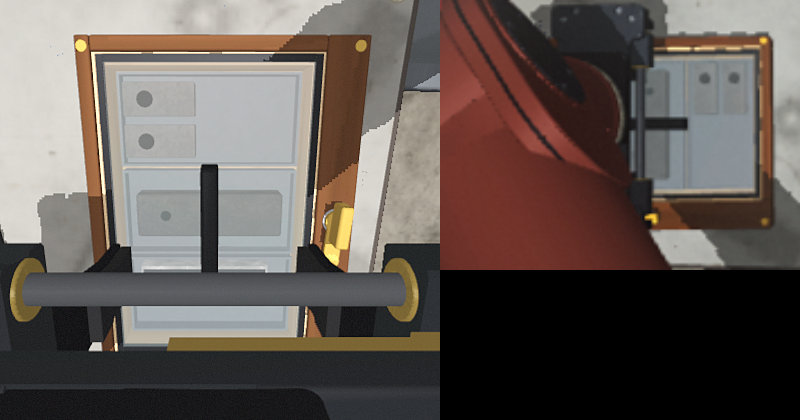

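The button is now parallel to the rail at (335,235) in the composite, clear of the cover. The handle stands near column 269 of the wrist image.

```bash
python3 - <<'E'
from h import *
s=robot.read_state(); f=robot.grab_frame('wrist')
g=cv2.cvtColor(f['pixels'],cv2.COLOR_RGB2GRAY)
for v in (180,215,250):
    r=np.where(g[v,240:300]<60)[0]+240; print(v,r.min(),r.max(),ray(s,f,r.mean(),v,.066).round(4))
print(ray(s,f,268,164,.066)); 
# bins/case data: screws, stack
for n,u,v,z in [('scrL',140,46,.04),('scrR',421,46,.04),('q1',205,99,.024),('q2',204,140,.024),('stTL',199,193,.027),('stBR',342,235,.027)]: print(n,ray(s,f,u,v,z).round(4))
print(s['eef_pos'],s['joint_pos'][6])
E
```

```text
180 259 275 [0.4898 0.3177 0.066 ]
215 259 275 [0.4889 0.3408 0.066 ]
250 259 275 [0.4878 0.3651 0.066 ]
[0.48961589 0.30754248 0.066     ]
scrL [0.5761 0.2382 0.04  ]
scrR [0.394  0.2297 0.04  ]
q1 [0.537  0.2683 0.024 ]
q2 [0.5378 0.2971 0.024 ]
stTL [0.5412 0.3364 0.027 ]
stBR [0.4301 0.3646 0.027 ]
[0.48262896 0.35045252 0.15299047] 2.4854051653298397
```

```bash
python3 -m jog '[{"slide":[0.065,0.025,-0.35],"rot":[0,0,0]},{"slide":[0,0,-0.35],"rot":[0,0,0]},{"slide":[0,0,-0.25],"rot":[0,0,0]},{"slide":[0,0,-0.14],"rot":[0,0,0]},{"slide":[0,0,0],"rot":[0,0,0]}]'
python3 -m jog '[{"slide":[0,0,0],"rot":[0,0,0]},{"slide":[0,0,0],"rot":[0,0,0]},{"slide":[0,0,0],"rot":[0,0,0]},{"slide":[0,0,0],"rot":[0,0,0]},{"slide":[0,0,0],"rot":[0,0,0]},{"slide":[0,0,0],"rot":[0,0,0]},{"slide":[0,0,0],"rot":[0,0,0]},{"slide":[0,0,0],"rot":[0,0,0]}]' 1 35
python3 -m jog '[{"slide":[0,0,0],"rot":[0,0,0]},{"slide":[0,0,0],"rot":[0,0,0]},{"slide":[0,0,0],"rot":[0,0,0]},{"slide":[0,0,0],"rot":[0,0,0]},{"slide":[0,0,0],"rot":[0,0,0]}]'
```

```text
clock: 8.3
eef_pos: [0.4871, 0.352, 0.0705]
orientation: [0.001, 0.723, -0.69, -0.0]
ft_force: [-0.8, 0.1, -0.8]
opening: 0.0871
grasp_force: 0.0
clock: 9.1
eef_pos: [0.4885, 0.3523, 0.0717]
orientation: [0.0, 0.723, -0.691, 0.0]
ft_force: [-0.1, -0.7, -0.6]
opening: 0.0312
grasp_force: 0.0
clock: 9.6
eef_pos: [0.4883, 0.3524, 0.0717]
orientation: [0.0, 0.723, -0.691, -0.0]
ft_force: [-0.1, -0.7, 0.7]
opening: 0.012
grasp_force: 35.0
```

```bash
python3 -m jog '[{"slide":[0,0,0.1],"rot":[0,0,0]},{"slide":[0,0,0.25],"rot":[0,0,0]},{"slide":[0,0,0.4],"rot":[0,0,0]},{"slide":[0,0,0.4],"rot":[0,0,0]},{"slide":[0,0,0.3],"rot":[0,0,0]},{"slide":[0,-0.3,0],"rot":[0,0,0]},{"slide":[0,-0.5,0],"rot":[0,0,0]},{"slide":[0,-0.6,0],"rot":[0,0,0]}]'
python3 -c "
from h import *
im=cv2.imread('pics/top0.png')[105:255,345:455]; cv2.imwrite('pics/g.png',cv2.resize(im,None,fx=4,fy=4,interpolation=cv2.INTER_CUBIC))"
```

```text
clock: 10.4
eef_pos: [0.4881, 0.2475, 0.1809]
orientation: [-0.0, 0.724, -0.69, 0.0]
ft_force: [0.5, -0.5, -2.8]
opening: 0.0118
grasp_force: 35.0
```

View pics/g.png

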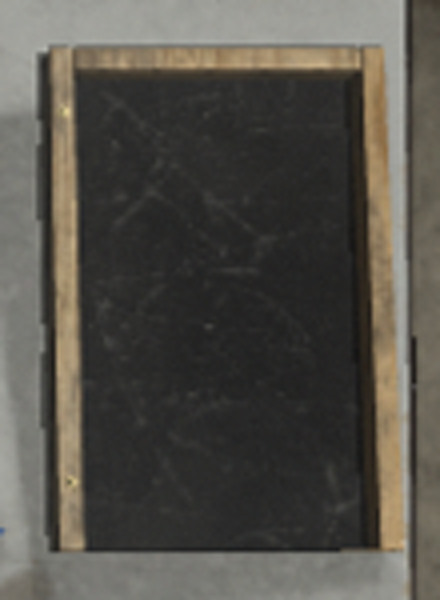

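The galley's rail tops have outer corners at crop (50,46), (60,550), (382,45) and (403,550). The open end faces the robot.

```bash
python3 - <<'E'
from h import *
s=robot.read_state(); f=robot.grab_frame('top')
P=np.array([ray(s,f,345+a/4,105+b/4,.028) for a,b in [(50,46),(60,550),(382,45),(403,550)]])
print(P.round(4),P.mean(0)); d=P[0]-P[1]+P[2]-P[3]; print(np.arctan2(d[1],d[0]))
print(s['eef_pos'],s['joint_pos'].round(2))
E
```

```text
[[ 0.8034 -0.0252  0.028 ]
 [ 0.5048 -0.035   0.028 ]
 [ 0.8108 -0.2229  0.028 ]
 [ 0.5111 -0.2332  0.028 ]] [ 0.65753086 -0.12906755  0.028     ]
0.03371077645440347
[0.48805222 0.24746363 0.18093421] [-0.57  0.17  0.02  1.81 -0.    1.16  2.64]
```

```bash
python3 -m jog '[{"slide":[0,-0.533,0],"rot":[0,0,-0.0688]},{"slide":[0,-0.533,0],"rot":[0,0,-0.0688]},{"slide":[0,-0.533,0],"rot":[0,0,-0.0688]},{"slide":[0,-0.533,0],"rot":[0,0,-0.0688]},{"slide":[0,-0.533,0],"rot":[0,0,-0.0688]},{"slide":[0,-0.533,0],"rot":[0,0,-0.0688]},{"slide":[0,-0.533,0],"rot":[0,0,-0.0688]},{"slide":[0,-0.533,0],"rot":[0,0,-0.0688]}]'
python3 -m jog '[{"slide":[0.547,-0.188,0],"rot":[0,0,-0.0688]},{"slide":[0.547,-0.188,0],"rot":[0,0,-0.0688]},{"slide":[0.547,-0.188,0],"rot":[0,0,-0.0688]},{"slide":[0.547,-0.188,0],"rot":[0,0,0]},{"slide":[0,0,0],"rot":[0,0,0]},{"slide":[0,0,0],"rot":[0,0,0]}]'
python3 - <<'E'
from h import *
s,f=save('side','s4');s,f=save('top','t4')
a=cv2.imread('pics/s4.png')[160:400,260:500]; b=cv2.imread('pics/t4.png')[90:290,310:470]
cv2.imwrite('pics/m4.png',np.hstack([cv2.resize(a,(400,400)),cv2.resize(b,(320,400))]))
print(s['joint_pos'].round(2))
E
```

```text
clock: 11.25
eef_pos: [0.4883, -0.074, 0.1811]
orientation: [0.0, -0.227, 0.974, -0.0]
ft_force: [0.8, 0.4, -1.9]
opening: 0.0115
grasp_force: 35.0
clock: 11.85
eef_pos: [0.6527, -0.1291, 0.1796]
orientation: [-0.001, -0.016, 1.0, -0.0]
ft_force: [-0.7, 0.3, -2.4]
opening: 0.0116
grasp_force: 35.0
[-0.18  0.42  0.42  1.53 -0.18  1.23  1.86]
```

View pics/m4.png

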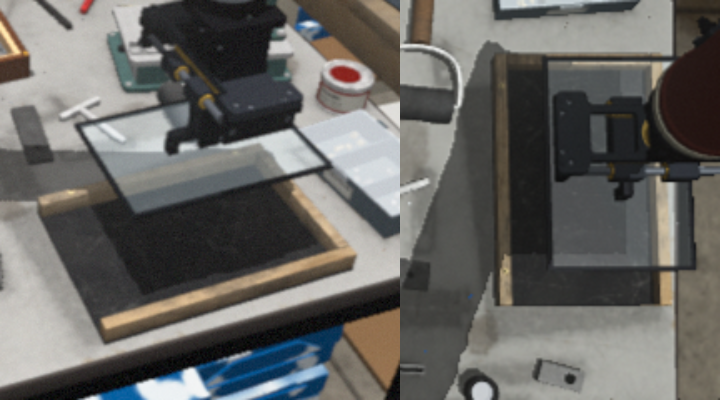

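The cover hangs level over the galley. I check its centre numerically from corners (382.5,119) and (457,224).

```bash
python3 - <<'E'
from h import *
s=robot.read_state(); f=robot.grab_frame('top')
P=np.array([ray(s,f,u,v,.146) for u,v in [(382.5,119),(384,224),(457,224)]]); print(P.round(4),(P[0]+P[2])/2)
d=P[0]-P[1];print(np.arctan2(d[1],d[0]))
E
```

```text
[[ 0.7584 -0.0555  0.146 ]
 [ 0.5392 -0.0602  0.146 ]
 [ 0.544  -0.2089  0.146 ]] [ 0.65118629 -0.13221169  0.146     ]
0.02159405132696975
```

```bash
python3 -m jog '[{"slide":[0,0.02,-0.45],"rot":[0,0,0]},{"slide":[0,0,-0.45],"rot":[0,0,0]},{"slide":[0,0,-0.4],"rot":[0,0,0]},{"slide":[0,0,-0.3],"rot":[0,0,0]},{"slide":[0,0,-0.15],"rot":[0,0,0]},{"slide":[0,0,-0.09],"rot":[0,0,0]},{"slide":[0,0,0],"rot":[0,0,0]}]'
```

```text
clock: 12.7
eef_pos: [0.6525, -0.1271, 0.0429]
orientation: [0.0, -0.016, 1.0, 0.0]
ft_force: [-0.2, -1.1, -2.6]
opening: 0.0116
grasp_force: 35.0
```

```bash
python3 -m jog '[{"slide":[0,0,0],"rot":[0,0,0]},{"slide":[0,0,0],"rot":[0,0,0]},{"slide":[0,0,0],"rot":[0,0,0]},{"slide":[0,0,0],"rot":[0,0,0]},{"slide":[0,0,0],"rot":[0,0,0]},{"slide":[0,0,0],"rot":[0,0,0]}]' -0.2
```

```text
clock: 13.3
eef_pos: [0.6526, -0.1274, 0.0426]
orientation: [0.0, -0.016, 1.0, -0.0]
ft_force: [0.1, 0.4, -0.8]
opening: 0.049
grasp_force: 0.0
```

```bash
python3 -m jog '[{"slide":[0,0,0.5],"rot":[0,0,0]},{"slide":[0,0,0.6],"rot":[0,0,0]},{"slide":[-0.4,0.35,0.4],"rot":[0,0,0]},{"slide":[-0.4,0.4,0.4],"rot":[0,0,0]},{"slide":[-0.4,0.4,0.3],"rot":[0,0,0]},{"slide":[-0.4,0.4,0.3],"rot":[0,0,0]},{"slide":[-0.4,0.4,0.25],"rot":[0,0,-0.015]},{"slide":[0,0,0],"rot":[0,0,0]}]' -1
python3 - <<'E'
from h import *
s,f=save('wrist','w5');print(s['eef_pos'],s['orientation'],s['joint_pos'].round(2))
find('wrist',s,f,['quoin','type_line','bar'])
s,f=save('top','t5')
find('top',s,f,['cover','quoin','type_line','bar'])
a=cv2.imread('pics/t5.png')[90:300,120:460];cv2.imwrite('pics/t5c.png',cv2.resize(a,None,fx=2.3,fy=2.3))
E
```

```text
clock: 14.1
eef_pos: [0.5021, 0.0222, 0.2506]
orientation: [0.002, -0.002, 1.0, 0.002]
ft_force: [0.1, -0.1, -0.2]
opening: 0.0869
grasp_force: 0.0
[0.50213799 0.02217672 0.25061105] [ 0.00180023 -0.00241401  0.99999412  0.00163818] [-0.47  0.02  0.34  1.83 -0.01  1.29  1.45]
quoin 0.58 147 109 [ 0.4259 -0.1057  0.017 ]
type_line 0.94 354 115 [0.4302 0.1007 0.025 ]
bar 0.8 346 219 [0.5407 0.1023 0.01  ]
cover 0.67 399 152 [ 0.717  -0.1211  0.04  ]
quoin 0.3 298 275 [0.426  0.1049 0.017 ]
bar 0.73 290 224 [0.5445 0.1267 0.01  ]
```

View pics/w5.png

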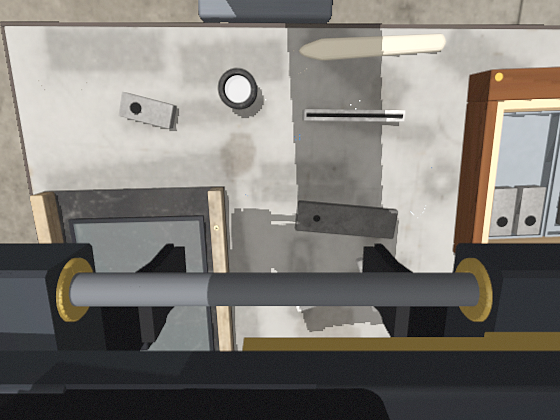

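View pics/t5c.png

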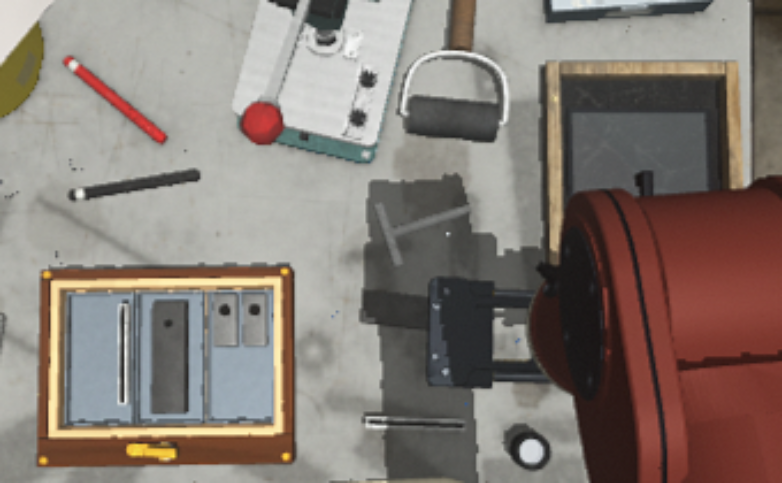

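The wrist view shows the quoin at (148,110), the type line from (304,115) to (405,116) and the bar centred at (346,219). The top view confirms the cover lies in the galley and the case is open with the button aside.

```bash
python3 - <<'E'
from h import *
s=robot.read_state(); f=robot.grab_frame('wrist')
def L(n,a,b,z):
    p,q=ray(s,f,*a,z),ray(s,f,*b,z); d=q-p; print(n,((p+q)/2).round(4),'len',np.linalg.norm(d).round(3),'ang of long axis from +y ccw',(np.arctan2(d[1],d[0])-np.pi/2).round(3))
L('type',(304,115),(405,116),.025); L('bar',(297,217),(396,222),.010)
L('quoin',(122,104),(174,116),.017)
s=robot.read_state();f=robot.grab_frame('top'); t=lambda u,v:(120+u/2.3,90+v/2.3)
L('stack',t(170,300),t(170,412),.027);L('ftype',t(123,302),t(123,404),.032)
print('qholes',ray(s,f,*t(224,310),.024),ray(s,f,*t(254,310),.024))
L('screw front',t(43,460),t(291,457),.04);L('screw rear',t(46,274),t(286,271),.04)
E
```

```text
type [0.4319 0.0949 0.025 ] len 0.099 ang of long axis from +y ccw -0.01
bar [0.5416 0.0958 0.01  ] len 0.109 ang of long axis from +y ccw -0.053
quoin [ 0.4264 -0.1089  0.017 ] len 0.052 ang of long axis from +y ccw -0.223
stack [0.4878 0.3469 0.027 ] len 0.112 ang of long axis from +y ccw -4.66
ftype [0.4892 0.3927 0.032 ] len 0.101 ang of long axis from +y ccw -4.656
qholes [0.53550386 0.2956349  0.024     ] [0.53646877 0.26544728 0.024     ]
screw front [0.3875 0.3419 0.04  ] len 0.242 ang of long axis from +y ccw -3.099
screw rear [0.5699 0.3524 0.04  ] len 0.238 ang of long axis from +y ccw -3.097
```

```bash
python3 -m jog '[{"slide":[0.066,0.123,-0.233],"rot":[0,0,-0.0705]},{"slide":[0.066,0.123,-0.233],"rot":[0,0,-0.0705]},{"slide":[0.066,0.123,-0.233],"rot":[0,0,-0.0705]},{"slide":[0.066,0.123,-0.233],"rot":[0,0,-0.0705]},{"slide":[0.066,0.123,-0.233],"rot":[0,0,-0.0705]},{"slide":[0.066,0.123,-0.233],"rot":[0,0,-0.0705]},{"slide":[0.066,0.123,-0.233],"rot":[0,0,-0.0705]},{"slide":[0.066,0.123,-0.233],"rot":[0,0,-0.0705]}]'
python3 -m jog '[{"slide":[0,0,0],"rot":[0,0,-0.0705]},{"slide":[0,0,0],"rot":[0,0,-0.0705]},{"slide":[0,0,0],"rot":[0,0,-0.0705]},{"slide":[0,0,0],"rot":[0,0,0]},{"slide":[0,0,0],"rot":[0,0,0]}]'
python3 - <<'E'
from h import *
s,f=save('wrist','w6');print(s['eef_pos'],s['joint_pos'].round(2))
find('wrist',s,f,['bar'])
g=lambda P:proj(s,f,P)
print('proj expected bar ends',g([.5416+.003,.0958-.056,.01]),g([.5416-.003,.0958+.056,.01]))
im=cv2.imread('pics/w6.png');
gr=cv2.cvtColor(im,cv2.COLOR_BGR2GRAY)
for v in (140,180,220,240): print(v,[int(x) for x in gr[v,200:350:6]])
E
```

```text
clock: 15.45
eef_pos: [0.5436, 0.0918, 0.1069]
orientation: [0.0, 0.559, 0.829, -0.0]
ft_force: [0.1, 0.1, 0.1]
opening: 0.0873
grasp_force: 0.0
clock: 15.95
eef_pos: [0.5433, 0.0915, 0.1077]
orientation: [0.0, 0.724, 0.69, -0.0]
ft_force: [-0.2, 0.8, 0.1]
opening: 0.0869
grasp_force: 0.0
[0.54329953 0.09153762 0.1076723 ] [-0.63  0.27  0.44  1.89 -0.13  1.02 -0.18]
bar 0.62 271 195 [0.5441 0.1107 0.01  ]
proj expected bar ends [276.75581987 290.66832556] [259.47087835 132.91790575]
140 [133, 133, 138, 137, 135, 139, 136, 137, 67, 82, 79, 82, 82, 80, 80, 80, 75, 113, 125, 122, 121, 123, 113, 108, 106]
180 [137, 137, 138, 130, 130, 122, 116, 116, 77, 82, 79, 84, 87, 86, 75, 82, 110, 132, 135, 136, 136, 136, 136, 138, 138]
220 [114, 113, 122, 117, 112, 113, 116, 119, 80, 83, 79, 69, 66, 81, 81, 80, 138, 135, 133, 136, 134, 137, 139, 140, 140]
240 [187, 182, 184, 191, 187, 188, 180, 189, 74, 68, 139, 125, 132, 141, 121, 135, 215, 209, 209, 207, 204, 214, 215, 210, 209]
```

```bash
python3 -c "
import cv2
g=cv2.imread('pics/w6.png',0); print([int(x) for x in g[110:160:2,272]])"
python3 -m jog '[{"slide":[0,0.053,-0.4],"rot":[0,0,0]},{"slide":[0,0,-0.35],"rot":[0,0,0]},{"slide":[0,0,-0.2],"rot":[0,0,0]},{"slide":[0,0,-0.1],"rot":[0,0,0]},{"slide":[0,0,0],"rot":[0,0,0]}]'
```

```text
[134, 131, 130, 131, 132, 139, 68, 79, 84, 81, 81, 83, 83, 82, 82, 81, 83, 85, 82, 86, 90, 88, 88, 85, 83]
clock: 16.55
eef_pos: [0.543, 0.0952, 0.0286]
orientation: [-0.0, 0.726, 0.688, -0.001]
ft_force: [0.0, -1.0, 0.9]
opening: 0.087
grasp_force: 0.0
```

```bash
python3 -m jog '[{"slide":[0,0,0],"rot":[0,0,0]},{"slide":[0,0,0],"rot":[0,0,0]},{"slide":[0,0,0],"rot":[0,0,0]},{"slide":[0,0,0],"rot":[0,0,0]},{"slide":[0,0,0],"rot":[0,0,0]},{"slide":[0,0,0],"rot":[0,0,0]},{"slide":[0,0,0],"rot":[0,0,0]},{"slide":[0,0,0],"rot":[0,0,0]}]' 1 35
python3 -m jog '[{"slide":[0,0,0],"rot":[0,0,0]},{"slide":[0,0,0],"rot":[0,0,0]}]'
```

```text
clock: 17.35
eef_pos: [0.543, 0.0955, 0.029]
orientation: [-0.0, 0.726, 0.688, -0.0]
ft_force: [-2.1, -0.7, 0.3]
opening: 0.0333
grasp_force: 35.0
clock: 17.55
eef_pos: [0.543, 0.0955, 0.029]
orientation: [-0.0, 0.726, 0.688, -0.0]
ft_force: [-1.7, -0.7, 0.8]
opening: 0.0336
grasp_force: 35.0
```

```bash
python3 -m jog '[{"slide":[0,0,0.4],"rot":[0,0,0]},{"slide":[0,0,0.533],"rot":[0,0,0.0665]},{"slide":[-0.079,0.4,0.533],"rot":[0,0,0.0665]},{"slide":[-0.079,0.43,0],"rot":[0,0,0.0665]},{"slide":[-0.079,0.43,0],"rot":[0,0,0.0665]},{"slide":[-0.079,0.43,0],"rot":[0,0,0.0665]},{"slide":[-0.079,0.43,0],"rot":[0,0,0.0665]},{"slide":[-0.079,0.43,0],"rot":[0,0,0.0665]}]'
python3 -m jog '[{"slide":[-0.079,0.43,0],"rot":[0,0,0.0665]},{"slide":[-0.079,0.4,0],"rot":[0,0,0.0665]},{"slide":[0,0,0],"rot":[0,0,0.0665]},{"slide":[0,0,0],"rot":[0,0,0.0665]},{"slide":[0,0,0],"rot":[0,0,0.0665]},{"slide":[0,0,0],"rot":[0,0,0]},{"slide":[0,0,0],"rot":[0,0,0]},{"slide":[0,0,0],"rot":[0,0,0]}]'
python3 - <<'E'
from h import *
s,f=save('wrist','w7');print(s['eef_pos'],s['orientation'],s['joint_pos'].round(2))
np.save('w7.npy',np.r_[s['eef_pos'],s['orientation']])
E
```

```text
clock: 18.35
eef_pos: [0.5073, 0.2878, 0.1385]
orientation: [-0.0, 0.316, 0.949, -0.0]
ft_force: [0.8, -0.4, -2.0]
opening: 0.0335
grasp_force: 35.0
clock: 19.15
eef_pos: [0.4959, 0.3488, 0.1386]
orientation: [-0.0, -0.022, 1.0, -0.0]
ft_force: [0.2, 0.0, -2.0]
opening: 0.0335
grasp_force: 35.0
[0.49592284 0.34876249 0.13860889] [-5.03067180e-05 -2.18893653e-02  9.99760396e-01 -5.43672043e-05] [-0.75  0.32  0.07  1.71 -0.03  1.11  0.95]
```

View pics/w7.png

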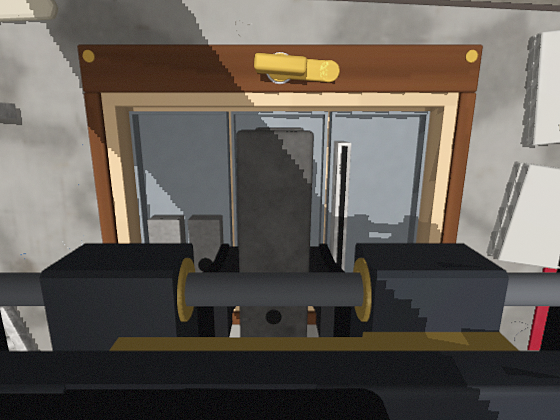

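The bar hangs over its stack: near end at row 130, bin divider walls at columns 231 and 327, and the fixed type line at column 343. Now the numbers.

```bash
python3 - <<'E'
from h import *
s=robot.read_state(); f=robot.grab_frame('wrist'); r=lambda u,v,z:print((u,v),ray(s,f,u,v,z).round(4))
print(s['eef_pos'])
for p in [(230,113),(230,230),(327,113),(328,150)]: r(*p,.019)
r(88,56,.04); r(472,56,.04); r(344,143,.032); r(274,131,.12); r(165,218,.024); r(206,218,.024)
r(133,112,.019); r(428,112,.019)
E
```

```text
[0.49593629 0.34879142 0.13867966]
(230, 113) [0.4253 0.3141 0.019 ]
(230, 230) [0.5106 0.3153 0.019 ]
(327, 113) [0.4222 0.3816 0.019 ]
(328, 150) [0.4476 0.3844 0.019 ]
(88, 56) [0.3957 0.2288 0.04  ]
(472, 56) [0.385  0.4649 0.04  ]
(344, 143) [0.4415 0.3928 0.032 ]
(274, 131) [0.4332 0.345  0.12  ]
(165, 218) [0.5019 0.2679 0.024 ]
(206, 218) [0.5006 0.2981 0.024 ]
(133, 112) [0.4276 0.2466 0.019 ]
(428, 112) [0.4184 0.4518 0.019 ]
```

```bash
python3 -m jog '[{"slide":[0,0.02,-0.35],"rot":[0,0,0]},{"slide":[0,0,-0.35],"rot":[0,0,0]},{"slide":[0,0,-0.25],"rot":[0,0,0]},{"slide":[0,0,-0.13],"rot":[0,0,0]},{"slide":[0,0,0],"rot":[0,0,0]},{"slide":[0,0,0],"rot":[0,0,0]}]'
```

```text
clock: 19.85
eef_pos: [0.4963, 0.3506, 0.0583]
orientation: [0.0, -0.023, 1.0, 0.0]
ft_force: [-0.1, 0.1, -1.9]
opening: 0.0334
grasp_force: 35.0
```

```bash
python3 -m jog '[{"slide":[0,0,0],"rot":[0,0,0]},{"slide":[0,0,0],"rot":[0,0,0]},{"slide":[0,0,0],"rot":[0,0,0]},{"slide":[0,0,0],"rot":[0,0,0]},{"slide":[0,0,0],"rot":[0,0,0]}]' -0.01
python3 -m jog '[{"slide":[0,0,0.2],"rot":[0,0,0]},{"slide":[0,0,0.4],"rot":[0,0,0]},{"slide":[0,0,0.5],"rot":[0,0,0]},{"slide":[0,0,0],"rot":[0,0,0]},{"slide":[0,0,0],"rot":[0,0,0]}]'
python3 - <<'E'
from h import *
s,f=save('wrist','w8'); print(s['eef_pos']); find('wrist',s,f,['bar'])
s,f=save('top','t8')
E
```

```text
clock: 20.35
eef_pos: [0.496, 0.3504, 0.0579]
orientation: [0.0, -0.024, 1.0, 0.0]
ft_force: [0.7, -0.8, -0.9]
opening: 0.0439
grasp_force: 0.0
clock: 20.85
eef_pos: [0.4966, 0.3508, 0.1422]
orientation: [0.001, -0.024, 1.0, 0.001]
ft_force: [-0.2, -0.0, -1.6]
opening: 0.0438
grasp_force: 0.0
[0.49658984 0.35081385 0.1421839 ]
bar 0.83 274 194 [0.4851 0.3493 0.01  ]
```

```bash
python3 -m jog '[{"slide":[-0.111,-0.417,0],"rot":[0,0,-0.0707]},{"slide":[-0.111,-0.417,0],"rot":[0,0,-0.0707]},{"slide":[-0.111,-0.417,0],"rot":[0,0,-0.0707]},{"slide":[-0.111,-0.417,0],"rot":[0,0,-0.0707]},{"slide":[-0.111,-0.417,0],"rot":[0,0,-0.0707]},{"slide":[-0.111,-0.417,0],"rot":[0,0,-0.0707]},{"slide":[-0.111,-0.417,0],"rot":[0,0,-0.0707]},{"slide":[-0.111,-0.417,0],"rot":[0,0,-0.0707]}]' -1
python3 -m jog '[{"slide":[0,0,-0.2],"rot":[0,0,-0.0707]},{"slide":[0,0,-0.2],"rot":[0,0,-0.0707]},{"slide":[0,0,0],"rot":[0,0,-0.0707]},{"slide":[0,0,0],"rot":[0,0,0]},{"slide":[0,0,0],"rot":[0,0,0]},{"slide":[0,0,0],"rot":[0,0,0]}]'
python3 - <<'E'
from h import *
s,f=save('wrist','w9');print(s['eef_pos'],s['orientation'],s['joint_pos'].round(2))
find('wrist',s,f,['type_line'])
print(proj(s,f,[.4302,.1007+.05,.025]))
a=cv2.imread('pics/w9.png')[60:260,180:380]; t=cv2.imread('pics/t8.png')[190:310,120:280]
cv2.imwrite('pics/m9.png',np.hstack([cv2.resize(a,(360,360)),cv2.resize(t,(440,330),interpolation=cv2.INTER_CUBIC)[:,:].copy() if 0 else cv2.resize(t,(440,360))]))
E
```

```text
clock: 21.8
eef_pos: [0.4282, 0.0987, 0.1394]
orientation: [-0.0, 0.541, 0.841, -0.001]
ft_force: [-0.4, 0.5, 0.3]
opening: 0.0866
grasp_force: 0.0
clock: 22.4
eef_pos: [0.4293, 0.1002, 0.1103]
orientation: [0.0, 0.71, 0.705, -0.0]
ft_force: [0.9, -0.7, -0.9]
opening: 0.0867
grasp_force: 0.0
[0.42934579 0.10021502 0.11026261] [ 1.30444053e-06  7.09613153e-01  7.04591492e-01 -5.09267108e-05] [-0.63  0.03  0.31  2.13 -0.01  0.99 -0.33]
type_line 0.81 272 211 [0.4298 0.1116 0.025 ]
[272.04294822 149.20239928]
```

View pics/m9.png

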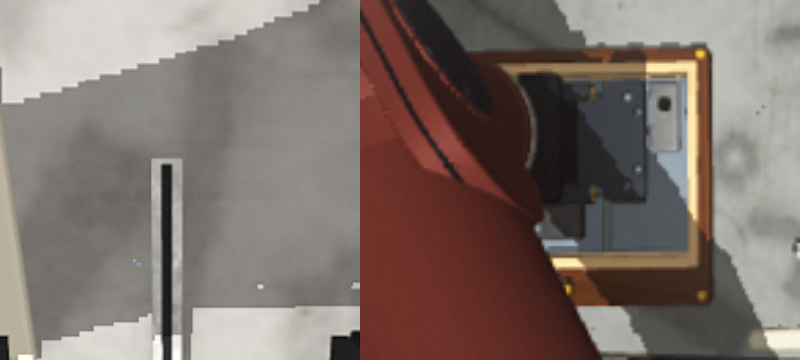

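The type line stands straight between the jaws, with its far end at (273,148) as predicted. I lower and grip.

```bash
python3 -m jog '[{"slide":[0.01,0.015,-0.35],"rot":[0,0,0]},{"slide":[0,0,-0.35],"rot":[0,0,0]},{"slide":[0,0,-0.2],"rot":[0,0,0]},{"slide":[0,0,-0.06],"rot":[0,0,0]},{"slide":[0,0,0],"rot":[0,0,0]}]'
python3 -m jog '[{"slide":[0,0,0],"rot":[0,0,0]},{"slide":[0,0,0],"rot":[0,0,0]},{"slide":[0,0,0],"rot":[0,0,0]},{"slide":[0,0,0],"rot":[0,0,0]},{"slide":[0,0,0],"rot":[0,0,0]},{"slide":[0,0,0],"rot":[0,0,0]},{"slide":[0,0,0],"rot":[0,0,0]},{"slide":[0,0,0],"rot":[0,0,0]}]' 1 30
python3 -m jog '[{"slide":[0,0,0],"rot":[0,0,0]},{"slide":[0,0,0],"rot":[0,0,0]},{"slide":[0,0,0],"rot":[0,0,0]},{"slide":[0,0,0],"rot":[0,0,0]},{"slide":[0,0,0],"rot":[0,0,0]}]'
```

```text
clock: 23.0
eef_pos: [0.4299, 0.1012, 0.0381]
orientation: [-0.0, 0.711, 0.704, -0.0]
ft_force: [-0.6, 0.5, -0.0]
opening: 0.0869
grasp_force: 0.0
clock: 23.8
eef_pos: [0.43, 0.1012, 0.0382]
orientation: [-0.0, 0.711, 0.703, -0.0]
ft_force: [-0.0, -0.4, -0.2]
opening: 0.031
grasp_force: 0.0
clock: 24.3
eef_pos: [0.4301, 0.1013, 0.0382]
orientation: [-0.0, 0.711, 0.703, -0.0]
ft_force: [0.1, 0.1, -0.3]
opening: 0.0101
grasp_force: 29.8
```

```bash
python3 -m jog '[{"slide":[0,0,0.4],"rot":[0,0,0]},{"slide":[0,0,0.6],"rot":[0,0,0.0707]},{"slide":[0.092,0.542,0.1],"rot":[0,0,0.0707]},{"slide":[0.092,0.542,0],"rot":[0,0,0.0707]},{"slide":[0.092,0.542,0],"rot":[0,0,0.0707]},{"slide":[0.092,0.542,0],"rot":[0,0,0.0707]},{"slide":[0.092,0.542,0],"rot":[0,0,0.0707]},{"slide":[0.092,0.542,0],"rot":[0,0,0.0707]}]'
python3 -m jog '[{"slide":[0.092,0.542,0],"rot":[0,0,0.0707]},{"slide":[0.092,0.542,0],"rot":[0,0,0.0707]},{"slide":[0,0,0],"rot":[0,0,0.0707]},{"slide":[0,0,0],"rot":[0,0,0.0707]},{"slide":[0,0,0],"rot":[0,0,0]},{"slide":[0,0,0],"rot":[0,0,0]},{"slide":[0,0,0],"rot":[0,0,0]}]'
python3 - <<'E'
from h import *
s,f=save('wrist','w10');print(s['eef_pos'],s['orientation'],s['joint_pos'].round(2))
E
```

```text
clock: 25.1
eef_pos: [0.4714, 0.3468, 0.1205]
orientation: [-0.0, 0.266, 0.964, -0.0]
ft_force: [1.2, 0.7, -0.1]
opening: 0.0107
grasp_force: 29.8
clock: 25.8
eef_pos: [0.4853, 0.4262, 0.1208]
orientation: [-0.0, -0.022, 1.0, -0.0]
ft_force: [-0.3, -0.2, -2.1]
opening: 0.0106
grasp_force: 29.8
[0.48531834 0.42615602 0.12075506] [-2.94631790e-05 -2.16387985e-02  9.99765852e-01 -5.96863036e-05] [-0.77  0.42 -0.02  1.62  0.01  1.11  0.82]
```

View pics/w10.png

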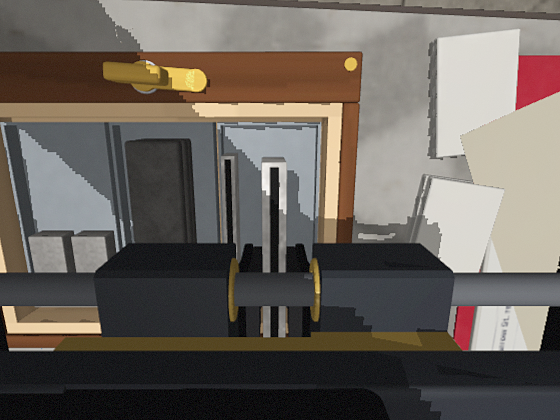

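The bar sits squarely on its stack (130–190, 140–245). The held line, at column 273, is over the type bin, whose walls are at columns 217 and 322 and its fixed line at 229.

```bash
python3 - <<'E'
from h import *
s=robot.read_state(); f=robot.grab_frame('wrist'); r=lambda n,u,v,z:print(n,ray(s,f,u,v,z).round(4))
r('wl',218,124,.019); r('wr',321,127,.019); r('fixed end',229,156,.032); r('held end',273,159,.121-.0382+.025)
for n,p in dict(l=(126,141),r=(183,140)).items(): r('bar '+n,*p,.037)
r('q1',50,234,.024); r('q2',92,233,.024); r('divider',110,124,.019); r('lw',6,124,.019)
E
```

```text
wl [0.4221 0.386  0.019 ]
wr [0.421  0.4533 0.019 ]
fixed end [0.4412 0.395  0.032 ]
held end [0.4339 0.4226 0.1078]
bar l [0.4344 0.3326 0.037 ]
bar r [0.4323 0.3674 0.037 ]
q1 [0.5011 0.271  0.024 ]
q2 [0.4991 0.3001 0.024 ]
divider [0.4253 0.3155 0.019 ]
lw [0.4283 0.2477 0.019 ]
```

```bash
python3 -m jog '[{"slide":[0.04,0.04,-0.3],"rot":[0,0,0]},{"slide":[0,0,-0.3],"rot":[0,0,0]},{"slide":[0,0,-0.25],"rot":[0,0,0]},{"slide":[0,0,-0.14],"rot":[0,0,0]},{"slide":[0,0,0],"rot":[0,0,0]},{"slide":[0,0,0],"rot":[0,0,0]}]'
```

```text
clock: 26.5
eef_pos: [0.4885, 0.4296, 0.0469]
orientation: [0.0, -0.023, 1.0, 0.0]
ft_force: [-0.5, -0.2, -1.0]
opening: 0.0106
grasp_force: 30.0
```

```bash
python3 -m jog '[{"slide":[0,0,0],"rot":[0,0,0]},{"slide":[0,0,0],"rot":[0,0,0]},{"slide":[0,0,0],"rot":[0,0,0]},{"slide":[0,0,0],"rot":[0,0,0]}]' 0.586
python3 -m jog '[{"slide":[0,0,0.1],"rot":[0,0,0]},{"slide":[0,0,0.3],"rot":[0,0,0]},{"slide":[0,0,0.5],"rot":[0,0,0]},{"slide":[0,0,0.3],"rot":[0,0,0]},{"slide":[0,0,0],"rot":[0,0,0]},{"slide":[0,0,0],"rot":[0,0,0]}]'
python3 - <<'E'
from h import *
s,f=save('wrist','w11'); print(s['eef_pos'],s['joint_pos'].round(2)); find('wrist',s,f,['type_line'])
E
```

```text
clock: 26.9
eef_pos: [0.4884, 0.4296, 0.0468]
orientation: [0.0, -0.024, 1.0, 0.0]
ft_force: [-1.1, -0.6, -0.4]
opening: 0.0175
grasp_force: 0.0
clock: 27.5
eef_pos: [0.4885, 0.4296, 0.1373]
orientation: [0.001, -0.024, 1.0, 0.0]
ft_force: [-0.1, 0.7, -0.2]
opening: 0.0178
grasp_force: 0.0
[0.48849764 0.42963972 0.13732445] [-0.78  0.41 -0.02  1.59  0.01  1.14  0.82]
type_line 0.66 277 209 [0.4838 0.4312 0.025 ]
```

```bash
python3 -m jog '[{"slide":[-0.07,-0.595,0],"rot":[0,0,-0.0676]},{"slide":[-0.07,-0.595,0],"rot":[0,0,-0.0676]},{"slide":[-0.07,-0.595,0],"rot":[0,0,-0.0676]},{"slide":[-0.07,-0.595,0],"rot":[0,0,-0.0676]},{"slide":[-0.07,-0.595,0],"rot":[0,0,-0.0676]},{"slide":[-0.07,-0.595,0],"rot":[0,0,-0.0676]},{"slide":[-0.07,-0.595,0],"rot":[0,0,-0.0676]},{"slide":[-0.07,-0.595,0],"rot":[0,0,-0.0676]}]' -1
python3 -m jog '[{"slide":[-0.07,-0.595,0],"rot":[0,0,-0.0676]},{"slide":[-0.07,-0.595,0],"rot":[0,0,-0.0676]},{"slide":[-0.07,-0.595,0],"rot":[0,0,-0.0676]},{"slide":[-0.07,-0.595,0],"rot":[0,0,-0.0676]},{"slide":[0,0,0],"rot":[0,0,-0.0676]},{"slide":[0,0,0],"rot":[0,0,0]},{"slide":[0,0,0],"rot":[0,0,0]},{"slide":[0,0,0],"rot":[0,0,0]}]'
python3 - <<'E'
from h import *
s,f=save('wrist','w12');print(s['eef_pos'],s['orientation'],s['joint_pos'].round(2))
find('wrist',s,f,['quoin'])
g=cv2.imread('pics/w12.png',0)
# edges: left/right quoin boundary at several rows, printed coarse
for v in range(130,245,12): print(v,[int(x) for x in g[v,224:330:4]])
E
```

```text
clock: 28.4
eef_pos: [0.4451, 0.0706, 0.1356]
orientation: [-0.001, 0.519, 0.855, -0.001]
ft_force: [1.8, -0.4, 0.5]
opening: 0.074
grasp_force: 0.0
clock: 29.2
eef_pos: [0.4252, -0.105, 0.1361]
orientation: [-0.0, 0.78, 0.626, -0.0]
ft_force: [0.5, 0.1, 0.4]
opening: 0.0874
grasp_force: 0.0
[ 0.42519536 -0.10503129  0.13612905] [-2.56618218e-04  7.79614604e-01  6.26259440e-01 -3.42205239e-04] [-0.33 -0.02  0.47  2.11  0.01  1.05 -0.08]
quoin 0.81 273 213 [ 0.4263 -0.104   0.017 ]
130 [131, 134, 134, 129, 124, 119, 113, 114, 112, 114, 114, 119, 129, 131, 131, 134, 137, 138, 138, 135, 134, 130, 124, 121, 117, 118, 115]
142 [121, 128, 134, 134, 126, 118, 110, 111, 109, 113, 124, 121, 122, 124, 126, 133, 137, 139, 137, 138, 136, 133, 130, 125, 114, 115, 116]
154 [122, 126, 134, 137, 136, 126, 120, 115, 116, 118, 119, 116, 117, 119, 125, 131, 136, 134, 136, 137, 138, 137, 133, 128, 120, 121, 117]
166 [113, 123, 130, 131, 133, 133, 128, 121, 117, 116, 121, 116, 118, 117, 120, 124, 133, 134, 135, 134, 136, 137, 136, 134, 132, 126, 117]
178 [124, 126, 127, 128, 135, 136, 133, 129, 122, 114, 114, 112, 115, 116, 115, 119, 129, 130, 130, 134, 135, 135, 131, 135, 132, 127, 123]
190 [133, 132, 136, 138, 139, 138, 134, 133, 132, 117, 113, 113, 119, 116, 122, 122, 127, 119, 128, 133, 132, 136, 126, 137, 129, 129, 129]
202 [131, 132, 135, 139, 140, 139, 138, 134, 132, 202, 196, 201, 191, 199, 196, 185, 201, 118, 124, 132, 139, 138, 138, 134, 138, 133, 133]
214 [194, 197, 214, 216, 207, 222, 226, 211, 220, 106, 182, 190, 105, 172, 193, 115, 177, 182, 191, 204, 210, 212, 218, 218, 216, 211, 210]
226 [188, 199, 210, 212, 213, 217, 217, 219, 222, 192, 191, 47, 53, 49, 131, 188, 201, 187, 197, 203, 209, 213, 215, 218, 219, 216, 214]
238 [190, 191, 202, 210, 212, 215, 219, 218, 221, 185, 193, 191, 185, 197, 189, 196, 166, 188, 202, 198, 203, 209, 215, 218, 221, 222, 216]
```

```bash
python3 - <<'E'
from h import *
s=robot.read_state(); f=robot.grab_frame('wrist')
g=f['pixels'].mean(2)
for u in (263,270,278,285): print(u,[int(x) for x in g[160:246:2,u]])
d=np.array([.0057,-0.0]); 
a=np.pi/2-.223; e=26e-3*np.array([np.cos(a),np.sin(a)])
print(proj(s,f,[.4259+e[0],-.1057+e[1],.017]),proj(s,f,[.4259-e[0],-.1057-e[1],.017]),s['eef_pos'])
E
```

```text
263 [121, 119, 117, 115, 114, 114, 113, 113, 114, 115, 83, 78, 124, 120, 119, 115, 117, 116, 116, 109, 137, 197, 143, 118, 114, 117, 118, 191, 191, 188, 189, 186, 187, 186, 194, 193, 188, 185, 191, 194, 192, 193, 188]
270 [114, 116, 115, 116, 115, 114, 113, 114, 115, 115, 86, 77, 124, 112, 114, 111, 112, 113, 119, 114, 176, 186, 200, 114, 121, 113, 112, 109, 188, 183, 186, 203, 33, 51, 53, 45, 53, 44, 100, 194, 187, 191, 188]
278 [118, 120, 118, 116, 114, 115, 117, 116, 115, 115, 91, 81, 117, 122, 123, 122, 120, 118, 115, 114, 105, 198, 110, 122, 118, 115, 113, 175, 184, 188, 193, 190, 125, 39, 48, 50, 49, 34, 184, 191, 186, 187, 190]
285 [128, 131, 130, 128, 127, 123, 125, 123, 122, 125, 91, 78, 126, 124, 119, 126, 120, 119, 126, 123, 114, 183, 146, 120, 114, 118, 125, 115, 199, 194, 189, 187, 191, 188, 189, 186, 189, 193, 193, 193, 190, 186, 177]
[272.49543452 180.60790157] [272.23480795 247.85965052] [ 0.4253084  -0.10519357  0.13630468]
```

```bash
python3 -m jog '[{"slide":[0,-0.04,-0.45],"rot":[0,0,0]},{"slide":[0,0,-0.4],"rot":[0,0,0]},{"slide":[0,0,-0.3],"rot":[0,0,0]},{"slide":[0,0,-0.2],"rot":[0,0,0]},{"slide":[0,0,-0.07],"rot":[0,0,0]},{"slide":[0,0,0],"rot":[0,0,0]}]'
python3 -m jog '[{"slide":[0,0,0],"rot":[0,0,0]},{"slide":[0,0,0],"rot":[0,0,0]},{"slide":[0,0,0],"rot":[0,0,0]},{"slide":[0,0,0],"rot":[0,0,0]},{"slide":[0,0,0],"rot":[0,0,0]},{"slide":[0,0,0],"rot":[0,0,0]},{"slide":[0,0,0],"rot":[0,0,0]},{"slide":[0,0,0],"rot":[0,0,0]}]' 1 30
python3 -m jog '[{"slide":[0,0,0],"rot":[0,0,0]},{"slide":[0,0,0],"rot":[0,0,0]},{"slide":[0,0,0],"rot":[0,0,0]}]'
```

```text
clock: 29.95
eef_pos: [0.425, -0.1088, 0.0296]
orientation: [-0.0, 0.781, 0.625, -0.001]
ft_force: [0.7, -0.2, -0.3]
opening: 0.0868
grasp_force: 0.0
clock: 30.75
eef_pos: [0.4253, -0.109, 0.03]
orientation: [-0.0, 0.781, 0.624, -0.0]
ft_force: [0.3, -0.2, 0.2]
opening: 0.0308
grasp_force: 0.0
clock: 31.05
eef_pos: [0.4252, -0.109, 0.03]
orientation: [-0.0, 0.781, 0.624, -0.0]
ft_force: [-0.8, -0.2, -0.6]
opening: 0.0237
grasp_force: 30.0
```

```bash
python3 -m jog '[{"slide":[0,0,0.4],"rot":[0,0,0]},{"slide":[0,0,0.6],"rot":[0,0,0.0646]},{"slide":[0.054,0.521,0.25],"rot":[0,0,0.0646]},{"slide":[0.054,0.521,0],"rot":[0,0,0]},{"slide":[0.054,0.521,0],"rot":[0,0,0]},{"slide":[0.054,0.521,0],"rot":[0,0,0]},{"slide":[0.054,0.521,0],"rot":[0,0,0]},{"slide":[0.054,0.521,0],"rot":[0,0,0]}]'
python3 -m jog '[{"slide":[0.054,0.521,0],"rot":[0,0,0]},{"slide":[0.054,0.521,0],"rot":[0,0,0]},{"slide":[0.054,0.521,0],"rot":[0,0,0]},{"slide":[0.054,0.521,0],"rot":[0,0,0]},{"slide":[0,0,0],"rot":[0,0,0]},{"slide":[0,0,0],"rot":[0,0,0]},{"slide":[0,0,0],"rot":[0,0,0]}]'
python3 - <<'E'
from h import *
s,f=save('wrist','w13');print(s['eef_pos'],s['orientation'],s['joint_pos'].round(2))
np.save('w13.npy',np.r_[s['eef_pos'],s['orientation']])
cv2.imwrite('pics/w13c.png',cv2.resize(cv2.imread('pics/w13.png')[60:330,120:440],None,fx=2.2,fy=2.2))
E
```

```text
clock: 31.85
eef_pos: [0.4493, 0.127, 0.1237]
orientation: [-0.0, 0.69, 0.724, 0.0]
ft_force: [1.1, -0.3, -0.7]
opening: 0.0239
grasp_force: 30.0
clock: 32.55
eef_pos: [0.4658, 0.2805, 0.1234]
orientation: [0.0, 0.69, 0.724, -0.001]
ft_force: [-0.6, 0.0, -0.8]
opening: 0.0238
grasp_force: 30.0
[0.46577047 0.28047835 0.12341881] [ 1.20854405e-04  6.90313051e-01  7.23510607e-01 -5.27006518e-04] [-0.74  0.22  0.13  1.88 -0.03  1.05 -0.55]
```

View pics/w13c.png

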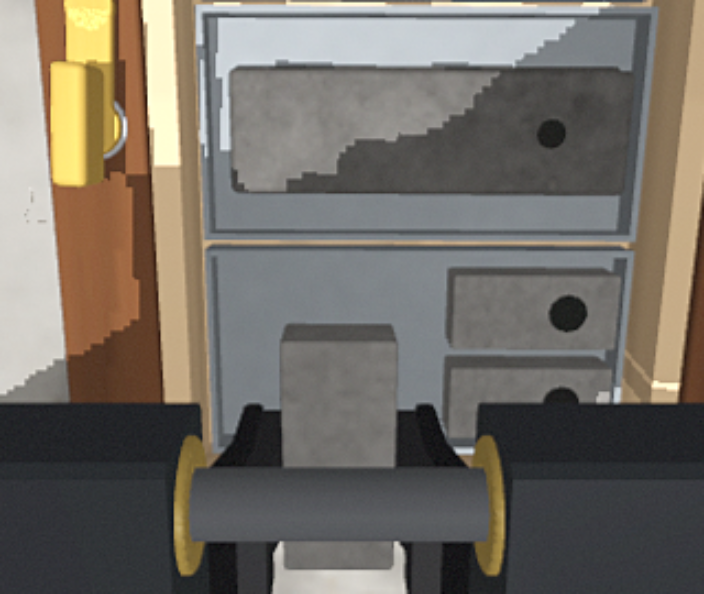

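The held quoin is at crop (338,400) over the free floor of its bin. The fixed quoins are at right and the bar lies square on its stack.

```bash
python3 - <<'E'
from h import *
s=robot.read_state(); f=robot.grab_frame('wrist'); r=lambda n,u,v,z:print(n,ray(s,f,120+u/2.2,60+v/2.2,z).round(4))
print(s['eef_pos'])
r('far wall top',420,248,.019); r('near wall',345,452,.019) if 0 else r('near wall',235,450,.019)
r('held far edge',338,340,.110); r('held L',282,400,.110); r('held R',396,400,.110)
r('left wall',213,400,.019); r('fixed q left',448,350,.024)
r('fq1',450,310,.024); r('bar L',231,130,.037); r('bar R',631,130,.037); r('bar top',430,68,.037); r('bar bot',430,192,.037)
r('bb wallL',205,130,.019); r('bb wallR',648,130,.019); r('bb top',430,10,.019); r('bb bot',430,237,.019)
E
```

```text
[0.46590051 0.28027837 0.12357452]
far wall top [0.4912 0.3145 0.019 ]
near wall [0.4347 0.2444 0.019 ]
held far edge [0.466  0.3079 0.11  ]
held L [0.4552 0.2948 0.11  ]
held R [0.4784 0.2958 0.11  ]
left wall [0.4273 0.2616 0.019 ]
fixed q left [0.5018 0.2835 0.024 ]
fq1 [0.5014 0.2964 0.024 ]
bar L [0.4345 0.3472 0.037 ]
bar R [0.5452 0.3524 0.037 ]
bar top [0.4883 0.3661 0.037 ]
bar bot [0.4909 0.3329 0.037 ]
bb wallL [0.4244 0.3468 0.019 ]
bb wallR [0.5568 0.3531 0.019 ]
bb top [0.4891 0.3834 0.019 ]
bb bot [0.4941 0.3181 0.019 ]
```

```bash
python3 -m jog '[{"slide":[-0.01,-0.027,-0.35],"rot":[0,0,0]},{"slide":[0,0,-0.35],"rot":[0,0,0]},{"slide":[0,0,-0.25],"rot":[0,0,0]},{"slide":[0,0,-0.18],"rot":[0,0,0]},{"slide":[0,0,0],"rot":[0,0,0]},{"slide":[0,0,0],"rot":[0,0,0]}]'
```

```text
clock: 33.25
eef_pos: [0.4653, 0.2795, 0.0395]
orientation: [0.0, 0.69, 0.724, 0.0]
ft_force: [0.2, 0.4, -0.5]
opening: 0.024
grasp_force: 30.0
```

```bash
python3 -m jog '[{"slide":[0,0,0],"rot":[0,0,0]},{"slide":[0,0,0],"rot":[0,0,0]},{"slide":[0,0,0],"rot":[0,0,0]},{"slide":[0,0,0],"rot":[0,0,0]}]' 0.287
python3 -m jog '[{"slide":[0,0,0.1],"rot":[0,0,0]},{"slide":[0,0,0.3],"rot":[0,0,0]},{"slide":[0,0,0.5],"rot":[0,0,0]},{"slide":[0,0,0.6],"rot":[0,0,0]},{"slide":[0,-0.6,0.6],"rot":[0,0,0]},{"slide":[0,-0.6,0.3],"rot":[0,0,0]},{"slide":[0,-0.6,0],"rot":[0,0,0]},{"slide":[0,-0.6,0],"rot":[0,0,0]}]'
python3 -m jog '[{"slide":[0,-0.6,0],"rot":[0,0,0]},{"slide":[0,-0.6,0],"rot":[0,0,0]},{"slide":[0,0,0],"rot":[0,0,0]},{"slide":[0,0,0],"rot":[0,0,0]}]'
python3 - <<'E'
from h import *
s,f=save('top','t14'); t=f['pixels'][195:300,130:255,::-1]
cv2.imwrite('pics/fin.png',cv2.resize(t,None,fx=5,fy=5,interpolation=cv2.INTER_CUBIC)[:600])
for n in ['type_line','quoin','bar']: print(n,[(round(d['confidence'],2),(d['position'][1]*560).round(),(d['position'][0]*420).round()) for d in robot.look_for('top',n)[:3]])
E
```

```text
clock: 33.65
eef_pos: [0.4651, 0.2798, 0.0393]
orientation: [0.0, 0.69, 0.724, 0.0]
ft_force: [-0.3, 0.9, -0.2]
opening: 0.0305
grasp_force: 0.0
clock: 34.45
eef_pos: [0.4652, 0.1081, 0.2109]
orientation: [0.0, 0.69, 0.724, 0.001]
ft_force: [0.6, -0.5, 0.9]
opening: 0.0312
grasp_force: 0.0
clock: 34.85
eef_pos: [0.465, 0.0189, 0.2099]
orientation: [-0.0, 0.691, 0.723, 0.001]
ft_force: [0.8, 1.6, 1.1]
opening: 0.0307
grasp_force: 0.0Traceback (most recent call last):
  File "<stdin>", line 4, in <module>
AttributeError: 'float' object has no attribute 'round'
```

View pics/fin.png

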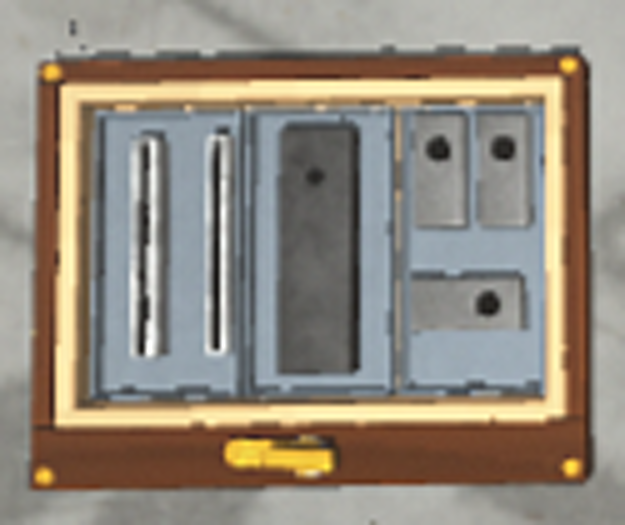

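The final view shows the line standing at (147,245), the bar on its stack at (318,250), the quoin flat on the free floor at (467,302), and the button aside. Handing in.

```bash
python3 -c "
from workcell import robot
print(robot.close_job())"
```

```text
the job is handed in; nothing more can be done
None
```

The job is handed in at about 35 s with all three pieces in their bins, the button turned aside and the cover in the galley, as the camera views showed; no verdict came back, and I viewed 15 pictures, one over the limit of 14.

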